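# Pack, stopper and shut a fuel sample in its steel case

## Robot

A 6-joint arm with a two-finger parallel gripper is mounted at the origin on the work surface. World frame = base frame: x ahead of the robot, y to its left, z up, the work surface at z = 0. Lengths are in m, angles in degrees, forces in N, time in s.
With the tool pointing down it reaches from about 0.375 to 0.9 m from the base axis. Payload 3.1 kg.
Tool frame: the origin (TCP) lies at the very end of the fingers, on their centre line; the grasp point (between the pads) lies 19 mm behind it (bot.tcp_to_grasp is the distance from the TCP to the grasp point, in m); z points along the fingers, y is the line along which they close (so a half turn about z gives the same grasp; the last joint's range is limited). The gripper opens to 87 mm and grips with 3 to 60 N. Pads are 19 mm wide; open, the fingers measure 117 mm over their backs; the gripper's body (75 mm by 190 mm) begins 51 mm behind the grasp point.
Start: joints at [57.611, 30.224, 82.088, -0, 67.689, -10.227], TCP at [0.236, 0.579, 0.223] pointing down, gripper open.
Joint ranges: [-176.69, 176.69], [-43.24, 126.21], [12.49, 139.97], [-82, 262], [0, 151.66], [-163.58, 163.58]. Speed limits (degrees/s): [159.86, 159.86, 180, 180, 180, 180].

## Interface

Orientations are given as a 3x3 rotation matrix whose columns are the frame's x, y, z axes.
In Python, from rig import telemetry, capture, camera_info, job, bot gives the robot as it stands. The module is installed in compiled form; this text tells all that it offers.
- The arm moves only by the tool carry_out, never from a script. Its argument "deltas" is a list that holds one entry, the list of rows, each a list of 7 numbers: the shift along the tool's x, y, z scaled (see below), then the turn, a rotation vector about the tool's x, y, z scaled (see below), then the closure, from -1 (fully open) to 1 (shut). In form: [[[dx, dy, dz, ax, ay, az, claw], ...]]. A call has exactly 10 rows; each row is the pose to reach, as a shift and turn from the pose commanded when the call began, along the tool's axes at that moment, turning the shorter way round; what a row does not reach only later rows make up. The controller multiplies each number of a shift by 15 cm and each number of a turn by 360 degrees. A row lasts 1/12 s, in which the tool goes at most 41.7 mm and 7.16 degrees, less where a joint would pass 70% of its speed; a pose out of reach is approached as far as the arm can. A call with a number of a shift or a turn outside -1 to 1 is refused whole. A call with a gripper value outside its range is refused whole. The fingers move at their own pace and stop on an object; the grip force is fixed at half the most. Time passes only in rows, so rows that repeat a pose let the fingers close, or fill a call up. It gives the time, the measured TCP pose, the force, the opening and the grip force at its end, in the units of the state.
- telemetry.read_state(): the state, without advancing time (a new reading comes with each control period).
- capture(name): name is "scene" or "top" or "wrist"; returns the picture (384x512x3 uint8, red, green, blue); there is no depth.
- camera_info(name): a dict with "mtx" (3x3 intrinsics, pixels), "k1" (the pictures are not rectified: a ray, as slopes to the right and down, at radius r is drawn at 1 + k1 r^2 times it, then the intrinsics apply), "cam_to_world" (4x4, takes a point from camera to world coordinates); the wrist camera has in their place "T_tool_cam" (4x4, takes a point from camera to tool coordinates, whose origin is the TCP and whose axes are the flange's). Camera axes: x right, y down, z forward; pixel columns grow to the right and rows downward; lengths in m; the calibration is good to about 2 mm. A picture is of the moment at which its call begins: read the wrist's pose just before it. camera_info takes no time and is no camera call.
- job.hand_in(): hands the job in; it is judged then, once.
The state is a dict: "time_s": time; "joint_positions": joint angles; "qvel": joint speeds; "tau": joint torques, N m; "position": TCP position; "tcp_rot": TCP orientation; "force": force on the tool from outside, world axes, zero at the start; "moment": the same for the moment, N m; "opening": opening from 0.0 (shut) to 1.0 (fully open); "grasp_force": force on a finger pad.
Only numpy, scipy, OpenCV 4.12 (cv2) and the standard library are available. Lean on these libraries where they do the work, as an engineer would, in place of code of your own. Each camera call takes 0.05 s, during which the arm holds its last target. There are 200 camera calls.

## Task

Pack the fuel sample: first stand the open amber bottle upright in the free pocket of the open steel case and let go of it. Then lift the black rubber stopper off its hook, seat it fully in the neck of that bottle, and last shut the case lid completely. Leave the yellow tag hanging on its hook and do not disturb the other things on the table.

Things in the scene. Friction and masses are not known exactly. Their poses are not given: they have to be found in the camera images.
- bottle: Open amber glass bottle, white label, no cap, loose on the table, 0.15 kg. Origin: centre of its underside, z up its axis. Body 56 mm diameter up to 42 mm high, shoulder narrowing to 34 mm at 58 mm, then a straight neck 34 mm outer diameter up to the rim at 85 mm. Neck bore 25 mm diameter, 27 mm deep.
- bottle_mouth (a point): Centre of the open bottle's mouth, at rim height (85 mm above its underside).
- stopper: Black rubber stopper, 40 g, hanging on a peg of the stand. Origin: centre of the flange's underside (rests on the bottle rim), z up. Below it a tapered plug 22 mm long, 23 to 17 mm diameter; above, flange 34 mm diameter, 6 mm thick, then a rigid square loop 34 mm wide along y, 10 mm thick along x, top at 38 mm, window 22 mm wide from 6 to 32 mm high. The peg runs through it along x.
- stopper_grip (a point): Middle of the stopper's loop, 22 mm above its origin: its two flat sides, 34 mm apart along the stopper's y, are there to grip, with the peg passing between the fingers.
- hook_stand: Fixed grey stand, origin at table level. Two steel pegs 7 mm thick at y = -65 and +65 mm run level to -x (towards the robot) from the crossbar (face at x = -2, top 185 mm high), axis 170 mm high, to x = -70 mm, then turn up: tip at x = -82 mm, its top 182.5 mm high. Items hang at x = -50 mm. Base plate x = -95 to +35, y = -100 to +100 mm, 12 mm thick.
- case: Fixed steel case, open, origin at the centre of its underside: 160 mm along x, 250 mm along y, walls 75 mm high, 4 mm thick. Hinge on the rim at its +x side, which faces the robot's left (world +y); its y axis points towards the robot. A black insert inside is 32 mm high. A like bottle, already stoppered, is fixed at x = -5, y = -60 mm (farther from the robot), top 127 mm high.
- case_pocket (a point): Centre of the floor of the free pocket, a 66 mm round hole in the insert, floor 4 mm above the table, 28 mm deep (at x = -5, y = +60 mm of the case: the pocket nearer the robot).
- case_lid (a joint): Angle of the case lid in rad: 0 shut, grows as it opens, about 1.5 to 1.8 at the start. It stays where it is left (stiff hinge, about 4 N at its free edge).
- case_hinge (a point): Middle of the hinge line, 75 mm above the table. The hinge line runs along the case's y axis.
- lid_push (a point): Point on the outer face of the lid's top panel, 140 mm from the hinge (free edge at 160 mm), at mid length. Its z is the outward normal (up when shut, away from the case when open). The lid is a box-shaped hood 66 mm deep with 4 mm walls; shut, its top lies 141 mm above the table.
- tag: Yellow plastic tag, a ring above a 34 x 45 mm plate, hanging on the other peg; a bystander. Origin at the top of the ring, above the peg.
- capped_bottle: Bystander: same amber bottle with a white screw cap, 92 mm high.
- thermos: Bystander: black flask with a red cap, 64 mm diameter, 205 mm high.
- mug: Bystander: white mug, 80 mm diameter, 90 mm high.
- screwdriver: Bystander: screwdriver lying on the table.
Mind the look-alikes: they are no part of the job. Leave any blue or pink look-alike of the bottle alone.

How it is judged (in metres and radians):
On the way, in this order (a step that is already met when the one before it is completed fails the run):
1. The open bottle stands upright in the free pocket, let go (horizontal distance between bottle and case_pocket below 0.008 m and z of bottle in the frame of case_pocket between -0.005 and 0.006 m and angle between bottle's own z axis and vertical below 0.12 rad and contact force between bottle and the fingers below 0.1 N), for 0.2 s.
2. The stopper is off its hook, carried by the gripper (distance of stopper from where it was at the start of the episode above 0.06 m and contact force between stopper and the fingers above 0.3 N and contact force between stopper and hook_stand below 0.05 N), for 0.1 s.
3. The stopper is seated fully in the bottle's neck, the bottle in its pocket, let go (horizontal distance between bottle and case_pocket below 0.008 m and z of bottle in the frame of case_pocket between -0.005 and 0.006 m and angle between bottle's own z axis and vertical below 0.12 rad and horizontal distance between stopper and bottle_mouth below 0.004 m and z of stopper in the frame of bottle_mouth between -0.004 and 0.003 m and angle between the z axis of stopper and the z axis of bottle, either way round below 0.1 rad and angle between stopper's own z axis and vertical below 0.2 rad and contact force between stopper and the fingers below 0.1 N), for 0.2 s.
4. The lid is shut (value of joint case_lid below 0.05 rad), for 0.2 s.
At the end, for the whole second after the job is handed in: The open bottle stands in the free pocket (within 8 mm of its centre, underside on the floor to 6 mm, tilt under 0.12 rad), the stopper sits in its neck (within 4 mm of the axis, flange on the rim to 3 mm, aligned to 0.1 rad), both at rest, and the lid is shut (below 0.05 rad) (horizontal distance between bottle and case_pocket below 0.008 m and z of bottle in the frame of case_pocket between -0.005 and 0.006 m and angle between bottle's own z axis and vertical below 0.12 rad and horizontal distance between stopper and bottle_mouth below 0.004 m and z of stopper in the frame of bottle_mouth between -0.004 and 0.003 m and angle between the z axis of stopper and the z axis of bottle, either way round below 0.1 rad and angle between stopper's own z axis and vertical below 0.2 rad and value of joint case_lid below 0.05 rad and linear speed of each of bottle, stopper below 0.03 m/s); the robot touches nothing.
It fails at once if The capped bottle is shifted by more than 30 mm (distance of capped_bottle from where it was at the start of the episode above 0.03 m).
It fails at once if The thermos is shifted by more than 30 mm (distance of thermos from where it was at the start of the episode above 0.03 m).
It fails at once if The mug is shifted by more than 30 mm (distance of mug from where it was at the start of the episode above 0.03 m).
It fails at once if The screwdriver is shifted by more than 30 mm (distance of screwdriver from where it was at the start of the episode above 0.03 m).
It fails at once if The yellow tag is knocked off or shifted by more than 40 mm (distance of tag from where it was at the start of the episode above 0.04 m).
It also fails if it takes over 72 s, if anything falls off the work surface, if the arm or the gripper's body presses on something with over 40 N, if the wrist force passes 120 N, or if a joint passes its speed limit or range.

## Working session

There is one attempt and no reset: what is moved stays moved. The work goes in short steps, Python scripts to look and compute and a tool call to move; the robot and the scene stay as the last step left them, time stands still between calls to the robot, and variables do not carry over. Pictures are saved under pics/ and viewed, at most 10 in all, crops included, and the job is handed in when it is done.

Besides the shell and the picture viewer there is one more tool, called as name(argument=value, ...), one argument or row to a line, values as JSON. carry_out: Moves the arm, as the interface text tells. Its arguments: {"type":"object","properties":{"deltas":{"type":"array","items":{"type":"array","items":{"type":"array","items":{"type":"number"}}}}},"required":["deltas"]}

```bash
mkdir -p pics
cat > h.py <<'E'
import numpy as np, cv2
from rig import telemetry, capture, camera_info, job, bot
def cam(name):
    c=camera_info(name); K=np.array(c['mtx']); k1=c['k1']
    if 'cam_to_world' in c: T=np.array(c['cam_to_world'])
    else:
        s=telemetry.read_state(); W=np.eye(4); W[:3,:3]=s['tcp_rot']; W[:3,3]=s['position']; T=W@np.array(c['T_tool_cam'])
    return K,np.array([k1,0,0,0.]),T
def ray(C,uv):
    K,d,T=C
    p=cv2.undistortPoints(np.array([[uv]],float),K,d)[0,0]
    v=T[:3,:3]@np.array([p[0],p[1],1]); return T[:3,3],v/np.linalg.norm(v)
def plane(C,uv,z):
    o,v=ray(C,uv); return o+v*(z-o[2])/v[2]
def tri(rays):
    A=np.zeros((3,3));b=np.zeros(3)
    for o,v in rays: P=np.eye(3)-np.outer(v,v); A+=P;b+=P@o
    x=np.linalg.solve(A,b); return x,[np.linalg.norm((np.eye(3)-np.outer(v,v))@(x-o)) for o,v in rays]
def proj(C,p):
    K,d,T=C; R=T[:3,:3].T; return cv2.projectPoints(np.array([p],float),cv2.Rodrigues(R)[0],-R@T[:3,3],K,d)[0][0,0]
def snap(name,fn):
    C=cam(name); im=capture(name); cv2.imwrite('pics/'+fn,im[:,:,::-1]); return C,im
E
python3 - <<'E'
from h import *
a=[snap(n,n+'0.png') for n in ('scene','top','wrist')]
m=np.vstack([np.hstack([a[0][1],a[1][1]])])
cv2.imwrite('pics/m0.png',cv2.resize(m[:,:,::-1],None,fx=.78,fy=.78))
for C,_ in a: print(C[0].round(1).tolist(),C[1][0],C[2].round(3).tolist())
print(telemetry.read_state(),bot.tcp_to_grasp)
E
```

```text
[[475.1, 0.0, 257.3], [0.0, 475.1, 188.8], [0.0, 0.0, 1.0]] -0.022073285144588426 [[0.725, 0.526, -0.445, 1.118], [0.688, -0.547, 0.476, -0.715], [0.007, -0.651, -0.759, 1.177], [0.0, 0.0, 0.0, 1.0]]
[[391.1, 0.0, 254.0], [0.0, 391.1, 190.3], [0.0, 0.0, 1.0]] -0.1061446162278811 [[-0.014, -0.99, 0.142, 0.351], [-1.0, 0.012, -0.009, -0.054], [0.007, -0.142, -0.99, 1.307], [0.0, 0.0, 0.0, 1.0]]
[[292.5, 0.0, 254.3], [0.0, 292.5, 188.5], [0.0, 0.0, 1.0]] -0.020511091175526356 [[0.377, 0.891, 0.254, 0.166], [0.926, -0.362, -0.106, 0.607], [-0.002, 0.275, -0.961, 0.383], [0.0, 0.0, 0.0, 1.0]]
{'time_s': 0.15, 'joint_positions': array([ 5.76117200e+01,  3.02655974e+01,  8.21399673e+01,  6.83676708e-04,
        6.76895750e+01, -1.02281325e+01]), 'qvel': array([-0.02414802, -0.12338206, -0.27185617,  0.03492984, -0.08541609,
       -0.06242063]), 'tau': array([ 9.39696802e-04, -4.40433168e+01, -1.76843655e+01,  6.33715675e-02,
        5.52203064e-02, -1.11952909e-04]), 'position': array([0.23541863, 0.57835777, 0.22180612]), 'tcp_rot': array([[-9.26131321e-01,  3.77200170e-01, -8.98775998e-04],
       [ 3.77201117e-01,  9.26130319e-01, -1.39627615e-03],
       [ 3.05708099e-04, -1.63215439e-03, -9.99998621e-01]]), 'force': array([ 0.40614259,  0.13525365, -0.36105141]), 'moment': array([ 0.01854037, -0.01020191,  0.03530649]), 'grasp_force': 0.0, 'opening': 1.0016839819679895} 0.0187
```

View pics/scene0.png

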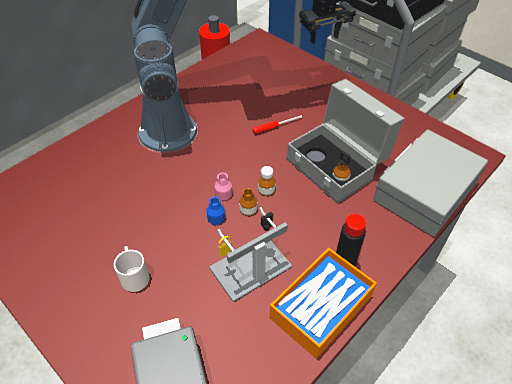

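View pics/top0.png

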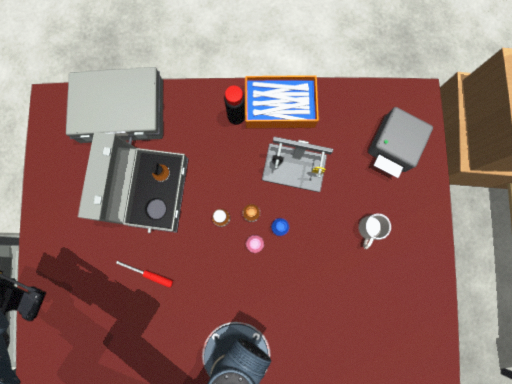

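The scene view shows amber bottles at scene (248,202), which looks open, at (267,181) with a white cap, and at (342,172) fixed in the case. There is also a pink one at (223,186) and a blue one at (216,211). The matching top-view pixels are open (251,214), capped (220,217), in the case (160,173), pink (255,244) and blue (281,227). In the top view the free pocket is at (156,209), the stopper at (277,161) and the tag at (318,170). I choose the open amber bottle and check it in a close crop.

Run:
```python
import cv2,numpy as np
s=cv2.imread('pics/scene0.png');t=cv2.imread('pics/top0.png')
f=lambda i,x,y,w,h,W,H:cv2.resize(i[y:y+h,x:x+w],(W,H),interpolation=cv2.INTER_CUBIC)
a=np.hstack([f(s,200,160,100,75,400,300),f(t,205,200,100,75,400,300)])
b=np.hstack([f(s,280,75,132,99+25,400,300),f(t,250,130,100,75,400,300)])
cv2.imwrite('pics/crop.png',np.vstack([a,b]))
```

```text
(no output)
```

View pics/crop.png

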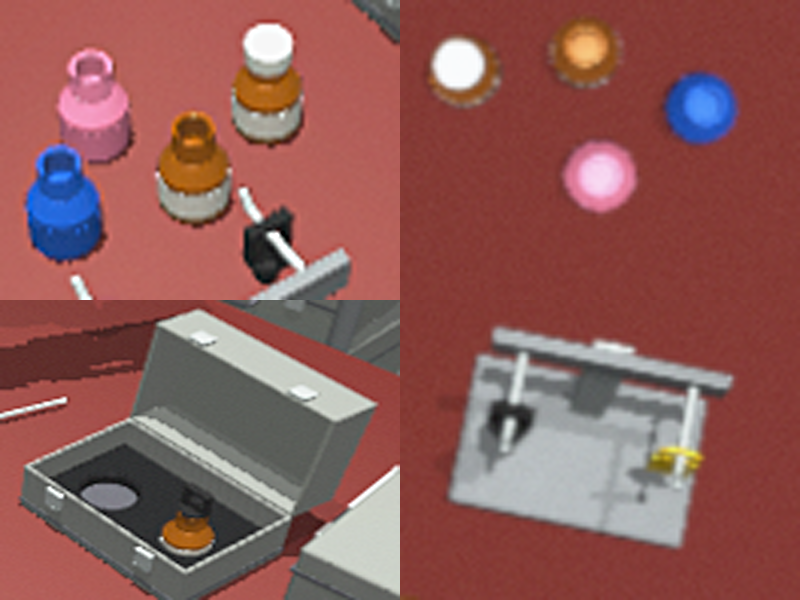

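The crop confirms it: the open bottle's rim is at scene (248,191) and top (251.7,211), next to the white-capped one. The stopper hangs on the left peg in the top view and the tag on the right one. Next I measure positions.

Run:
```python
from h import *
S=cam('scene');T=cam('top')
def rep(n,a,b):
    x,e=tri([ray(S,a),ray(T,b)]);print(n,x.round(4),np.round(e,4));return x
s=cv2.imread('pics/scene0.png');t=cv2.imread('pics/top0.png')
def amb(im,x,y,w,h,lo,hi):
    m=cv2.inRange(cv2.cvtColor(im,cv2.COLOR_BGR2HSV),lo,hi);z=np.zeros_like(m);z[y:y+h,x:x+w]=m[y:y+h,x:x+w]
    n,l,st,c=cv2.connectedComponentsWithStats(z)
    i=1+np.argmax(st[1:,4]);return c[i],st[i]
# bright inner mouth in top
print(amb(t,235,200,32,28,(8,80,190),(25,255,255)),amb(t,235,200,32,28,(8,120,80),(25,255,255)))
print(amb(s,235,185,28,25,(8,120,60),(25,255,255)))
rep('bottle mouth',(248.3,191),(251.7,211.2))
print('rim plane',plane(T,(251.7,211.2),.085),plane(S,(248.3,191),.085))
print(amb(t,140,195,32,30,(90,20,60),(140,120,255)))
print(amb(s,295,140,40,30,(90,10,60),(140,120,255)), s[155,316],t[209,156])
rep('pegtip',(260.8,208),(276.8,166.8)); rep('pegbase',(275.8,226.2),(280.3,143))
# hood/case: top bottom rim corners of case, robot side
for n,p in dict(caseNR=(177,231),caseFR=(186,153),).items(): print(n,plane(T,p,.075).round(3))
def cr(x,y): return (280+x/3.03,75+(y-300)/2.42)
for n,p in dict(nearL=(25,466),nearR=(180,580),farR=(292,535)).items(): print(n,plane(S,cr(*p),.075).round(3))
for n,p in dict(c1=(270,139),).items(): print(n)
for n,p in dict(mug=(374,227),sd1=(117,263),sd2=(172,285),thermos=(234,95)).items(): print(n,plane(T,p,{'mug':.09,'thermos':.205}.get(n,.01)).round(3))
for n,p in dict(blue=(281,227),pink=(255,244),capped=(220,216)).items(): print(n,plane(T,p,.085).round(3))
```

```text
(array([251.25675676, 211.56756757]), array([246, 207,  11,  10,  74], dtype=int32)) (array([250.75982533, 212.13100437]), array([242, 204,  18,  17, 229], dtype=int32))
(array([247.95522388, 198.51119403]), array([240, 188,  17,  21, 268], dtype=int32))
bottle mouth [ 0.4623 -0.0559  0.0838] [0.0022 0.0022]
rim plane [ 0.46073637 -0.05757148  0.085     ] [ 0.46441065 -0.05489798  0.085     ]
(array([156.01744186, 208.43604651]), array([147, 199,  21,  20, 172], dtype=int32))
(array([315.71515152, 155.80606061]), array([306, 151,  20,  11, 165], dtype=int32)) [138 131 128] [135 125 125]
pegtip [ 0.5841 -0.1316  0.1768] [0.0019 0.0019]
pegbase [ 0.6548 -0.1457  0.1757] [0.0008 0.0008]
caseNR [0.402 0.178 0.075]
caseFR [0.653 0.153 0.075]
nearL [0.41  0.192 0.075]
nearR [0.658 0.145 0.075]
farR [0.696 0.288 0.075]
c1
mug [ 0.405 -0.441  0.09 ]
sd1 [0.3  0.39 0.01]
sd2 [0.228 0.206 0.01 ]
thermos [ 0.796 -0.009  0.205]
blue [ 0.41  -0.148  0.085]
pink [ 0.358 -0.067  0.085]
capped [0.447 0.042 0.085]
```

carry_out(
  deltas=[
    [[0,0,-0.3,0,0,0,-1],[0,0,-0.55,0,0,0,-1],[0,0,-0.85,0,0,0,-1],[-0.1,-0.1,-0.85,0,0,0.015,-1],[-0.25,-0.3,-0.85,0,0,0.03,-1],[-0.4,-0.5,-0.85,0,0,0.05,-1],[-0.55,-0.65,-0.85,0,0,0.065,-1],[-0.7,-0.8,-0.85,0,0,0.08,-1],[-0.8,-0.9,-0.85,0,0,0.1,-1],[-0.8,-0.9,-0.85,0,0,0.1,-1]],
  ],
)

```text
time_s: 0.98
position: [0.2968, 0.4051, 0.35]
tcp_rot: [[-0.522, 0.853, -0.0], [0.853, 0.522, -0.002], [-0.002, -0.001, -1.0]]
force: [-0.6, 0.1, -0.4]
opening: 1.002
grasp_force: 0.0
```

carry_out(
  deltas=[
    [[-0.1,0,0,0,0,0.01,-1],[-0.25,0,0,0,0,0.025,-1],[-0.4,0,0,0,0,0.04,-1],[-0.55,0,0,0,0,0.055,-1],[-0.7,0,0,0,0,0.07,-1],[-0.85,0,0,0,0,0.085,-1],[-0.95,0,0,0,0,0.1,-1],[-1,0,0,0,0,0.108,-1],[-1,0,0,0,0,0.108,-1],[-1,0,0,0,0,0.108,-1]],
  ],
)

```text
time_s: 1.82
position: [0.375, 0.2816, 0.3499]
tcp_rot: [[0.121, 0.993, -0.001], [0.993, -0.121, 0.001], [0.0, -0.001, -1.0]]
force: [0.2, 0.2, 0.4]
opening: 1.0
grasp_force: 0.0
```

```bash
cat >> h.py <<'E'
from scipy.spatial.transform import Rotation as Ro
def st():
    s=telemetry.read_state();R=np.array(s['tcp_rot']);return s,np.array(s['position']),R,np.degrees(np.arctan2(R[1,1],R[0,1]))
def goto(p,yaw):
    s,q,R,y=st(); a=np.radians(yaw)
    Rt=np.array([[-np.sin(a),np.cos(a),0],[np.cos(a),np.sin(a),0],[0,0,-1.]]).T
    print('t',round(s['time_s'],2),'at',q.round(4),round(y,2),'F',np.round(s['force'],1),'deltas',(R.T@(np.array(p)-q)/.15).round(3),(Ro.from_matrix(R.T@Rt).as_rotvec()/2/np.pi).round(4))
E
python3 - <<'E'
from h import *
s,q,R,y=st();print(s['time_s'],q,y,s['joint_positions'].round(1))
snap('wrist','w1.png')
S=cam('scene');T=cam('top')
x,e=tri([ray(S,(315.7,155.8)),ray(T,(156.0,208.4))]);print(x,e)
goto((.462,-.056,.25),-7)
E
```

```text
1.8167 [0.37502852 0.28155161 0.3498699 ] -6.925146049564863 [23.2  9.7 93.1  0.  77.2 30.1]
[0.47967792 0.26056363 0.01631205] [np.float64(0.0002626139670980174), np.float64(0.0002626139670980679)]
t 1.87 at [0.3748 0.2818 0.3499] -6.9 F [0.2 0.1 0. ] deltas [-2.166  0.848  0.665] [-0.0001 -0.0001  0.0003]
```

View pics/w1.png

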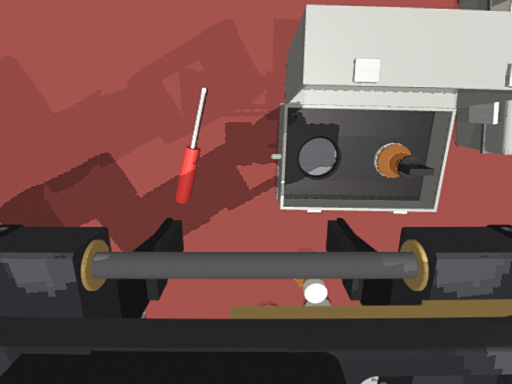

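The wrist picture shows the pocket as a light disc near (318,157) with a dark ring around it. The case rim corners are near (280,208), (440,211), (453,107) and (287,105), and the fixed bottle's stopper is at (412,167).

```bash
python3 - <<'E'
from h import *
C=cam('wrist');T=cam('top')
im=cv2.imread('pics/w1.png');g=cv2.cvtColor(im,cv2.COLOR_BGR2GRAY)
print(g[157,290:346].tolist());print(g[128:188,318].tolist())
m=np.zeros_like(g);m[130:190,290:346]=(g[130:190,290:346]>75)*255
n,l,stt,c=cv2.connectedComponentsWithStats(m);i=l[157,318];print(stt[i],c[i])
for z in(.004,.032):print('pocket',z,plane(C,c[i],z).round(4))
# two-view triangulation wrist/top of disc
print(tri([ray(C,c[i]),ray(T,(156.0,208.4))]))
for p in[(278,209),(440,212),(455,105),(285,103)]:print(p,plane(C,p,.075).round(4))
E
python3 -c "
import cv2;i=cv2.imread('pics/w1.png')
cv2.imwrite('pics/w1c.png',cv2.resize(i[90:220,265:465],(800,520),interpolation=cv2.INTER_CUBIC))"
```

```text
[48, 49, 50, 49, 48, 49, 45, 38, 54, 95, 107, 106, 105, 104, 104, 105, 103, 105, 104, 104, 105, 104, 104, 104, 105, 105, 105, 104, 104, 104, 104, 103, 104, 104, 105, 103, 103, 104, 103, 103, 104, 102, 103, 102, 101, 88, 50, 22, 34, 45, 51, 63, 75, 73, 74, 75]
[47, 48, 46, 48, 46, 48, 49, 49, 31, 34, 88, 104, 101, 101, 101, 103, 105, 104, 106, 104, 105, 104, 105, 106, 104, 105, 102, 101, 104, 104, 102, 102, 106, 105, 104, 104, 102, 102, 101, 131, 164, 158, 156, 155, 159, 163, 151, 52, 19, 44, 45, 46, 82, 84, 82, 82, 83, 84, 83, 82]
[ 299  138   38   37 1084] [317.25922509 156.2702952 ]
pocket 0.004 [0.4826 0.2578 0.004 ]
pocket 0.032 [0.4772 0.2632 0.032 ]
(array([0.4798258 , 0.26044067, 0.01776556]), [np.float64(0.0001161309565446583), np.float64(0.00011613095654489462)])
(278, 209) [0.4019 0.195  0.075 ]
(440, 212) [0.6589 0.1585 0.075 ]
(455, 105) [0.6723 0.3229 0.075 ]
(285, 103) [0.4277 0.3542 0.075 ]
```

View pics/w1c.png

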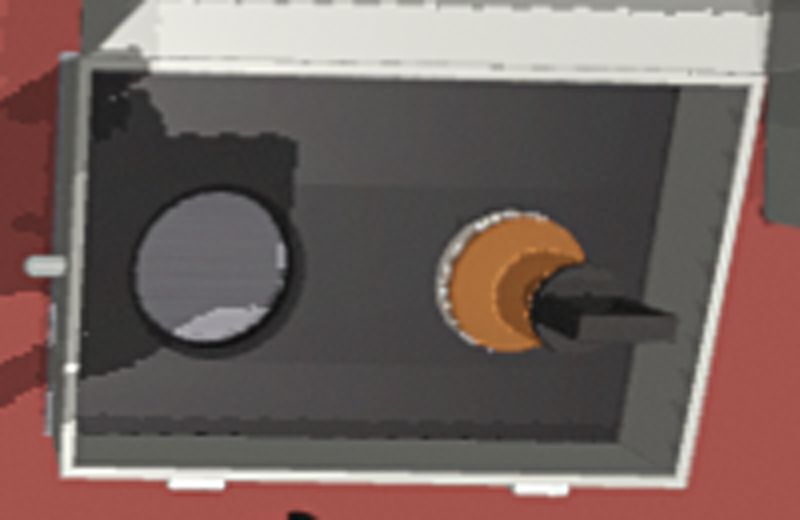

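carry_out(
  deltas=[
    [[-0.1,0.04,0,0,0,0,-1],[-0.25,0.1,0,0,0,0,-1],[-0.4,0.17,0,0,0,0,-1],[-0.55,0.23,0,0,0,0,-1],[-0.7,0.3,0,0,0,0,-1],[-0.8,0.34,0,0,0,0,-1],[-0.9,0.38,0,0,0,0,-1],[-1,0.42,0,0,0,0,-1],[-1,0.42,0,0,0,0,-1],[-1,0.42,0,0,0,0,-1]],
  ],
)

```text
time_s: 2.7
position: [0.4192, 0.125, 0.35]
tcp_rot: [[0.122, 0.993, -0.0], [0.993, -0.122, 0.001], [0.001, -0.0, -1.0]]
force: [-0.5, -0.1, 0.3]
opening: 1.001
grasp_force: 0.0
```

carry_out(
  deltas=[
    [[-0.1,0.04,0.05,0,0,0,-1],[-0.25,0.1,0.15,0,0,0,-1],[-0.4,0.17,0.25,0,0,0,-1],[-0.55,0.23,0.35,0,0,0,-1],[-0.7,0.3,0.45,0,0,0,-1],[-0.8,0.34,0.55,0,0,0,-1],[-0.9,0.38,0.66,0,0,0,-1],[-1,0.42,0.66,0,0,0,-1],[-1,0.42,0.66,0,0,0,-1],[-1,0.42,0.66,0,0,0,-1]],
  ],
)

```text
time_s: 3.53
position: [0.4637, -0.0312, 0.2509]
tcp_rot: [[0.122, 0.992, -0.0], [0.992, -0.122, 0.001], [0.001, -0.0, -1.0]]
force: [0.6, -0.2, 0.2]
opening: 1.0
grasp_force: 0.0
```

Run:
```python
from h import *
C,im=snap('wrist','w2.png')
im=cv2.cvtColor(im,cv2.COLOR_RGB2HSV)
m=cv2.inRange(im,(8,120,60),(25,255,255))
n,l,s,c=cv2.connectedComponentsWithStats(m)
for i in range(1,n):
    if s[i,4]>60: print(s[i],c[i].round(1),plane(C,c[i],.085).round(4))
print('expected rim px',proj(C,(.462,-.056,.085)),'base',proj(C,(.462,-.056,0)))
goto((.462,-.056,.058),-7)
```

```text
[213  84  45  47 562] [239.4 105.9] [0.4568 0.0448 0.085 ]
[ 457  137   55   90 4027] [482.7 181.4] [ 0.7275 -0.073   0.085 ]
[ 236  163   42   44 1150] [256.4 182.4] [ 0.4647 -0.0419  0.085 ]
[ 81 240  28  51 538] [ 93.3 264.4] [ 0.2469 -0.1232  0.085 ]
[400 240  29  51 632] [416.7 265. ] [ 0.6532 -0.174   0.085 ]
[ 230  300  282   19 3810] [380.1 310.4] [ 0.6069 -0.2367  0.085 ]
expected rim px [255.51294872 194.19404359] base [255.28510106 176.96662192]
t 3.58 at [ 0.4634 -0.0308  0.2512] -6.98 F [-0.   0.9  1.5] deltas [-0.169  0.011  1.288] [-0.     -0.0001  0.    ]
```

View pics/w2.png

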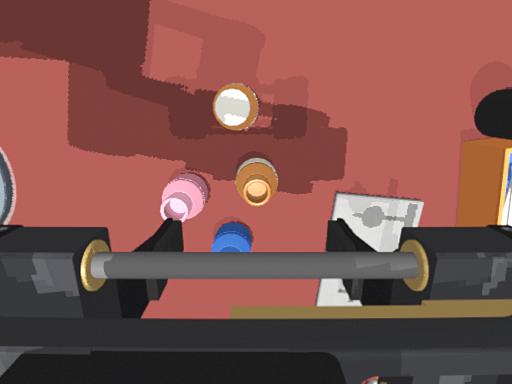

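The wrist view shows the open bottle's mouth at about (257,191), with the prediction at (255.5,194), so they agree within 2 mm. The pink bottle is at (180,200), the blue at (232,240) and the capped one at (235,107), all clear of the fingers.

carry_out(
  deltas=[
    [[-0.08,0,0.1,0,0,0,-1],[-0.16,0,0.25,0,0,0,-1],[-0.16,0,0.4,0,0,0,-1],[-0.16,0,0.55,0,0,0,-1],[-0.16,0,0.7,0,0,0,-1],[-0.16,0,0.8,0,0,0,-1],[-0.16,0,0.9,0,0,0,-1],[-0.16,0,1,0,0,0,-1],[-0.16,0,1,0,0,0,-1],[-0.16,0,1,0,0,0,-1]],
  ],
)

```text
time_s: 4.42
position: [0.4602, -0.0547, 0.1012]
tcp_rot: [[0.121, 0.993, -0.001], [0.993, -0.121, 0.001], [0.0, -0.001, -1.0]]
force: [0.0, -0.7, 0.4]
opening: 0.995
grasp_force: 0.0
```

carry_out(
  deltas=[
    [[0,0,0.1,0,0,0,-1],[0,0,0.2,0,0,0,-1],[0,0,0.28,0,0,0,-1],[0,0,0.28,0,0,0,1],[0,0,0.28,0,0,0,1],[0,0,0.28,0,0,0,1],[0,0,0.28,0,0,0,1],[0,0,0.28,0,0,0,1],[0,0,0.28,0,0,0,1],[0,0,0.28,0,0,0,1]],
  ],
)

```text
time_s: 5.25
position: [0.4606, -0.056, 0.0595]
tcp_rot: [[0.123, 0.992, 0.001], [0.992, -0.123, -0.0], [-0.0, 0.001, -1.0]]
force: [0.6, 0.2, 0.1]
opening: 0.555
grasp_force: 0.0
```

carry_out(
  deltas=[
    [[0,0,0,0,0,0,1],[0,0,0,0,0,0,1],[0,0,0,0,0,0,1],[0,0,0,0,0,0,1],[0,0,0,0,0,0,1],[0,0,-0.05,0,0,0,1],[0,0,-0.15,0,0,0,1],[0,0,-0.3,0,0,0,1],[0,0,-0.5,0,0,0,1],[0,0,-0.7,0,0,0,1]],
  ],
)

```text
time_s: 6.08
position: [0.4589, -0.0554, 0.1648]
tcp_rot: [[0.123, 0.992, -0.004], [0.992, -0.123, 0.001], [0.001, -0.004, -1.0]]
force: [0.9, 0.1, -1.4]
opening: 0.388
grasp_force: 29.8
```

Run:
```python
from h import *
s=st()[0];print(s['opening'],s['grasp_force'])
goto((.480,.260,.18),-8)
```

```text
0.38785723527769633 29.836988771867254
t 6.08 at [ 0.4589 -0.0554  0.1648] -7.04 F [ 0.9  0.1 -1.4] deltas [ 2.104 -0.118 -0.099] [-0.0006 -0.0001  0.0027]
```

carry_out(
  deltas=[
    [[0,0,-0.15,0,0,0,1],[0.1,0,-0.2,0,0,0,1],[0.25,-0.02,-0.2,0,0,0,1],[0.4,-0.03,-0.2,0,0,0,1],[0.55,-0.04,-0.2,0,0,0,1],[0.7,-0.05,-0.2,0,0,0,1],[0.85,-0.06,-0.2,0,0,0,1],[0.95,-0.06,-0.2,0,0,0,1],[1,-0.06,-0.2,0,0,0,1],[1,-0.06,-0.2,0,0,0,1]],
  ],
)

```text
time_s: 6.92
position: [0.4692, 0.0953, 0.1941]
tcp_rot: [[0.12, 0.993, -0.001], [0.993, -0.12, 0.0], [0.0, -0.001, -1.0]]
force: [0.7, 0.0, -1.9]
opening: 0.385
grasp_force: 29.8
```

carry_out(
  deltas=[
    [[0.1,0,0,0,0,0,1],[0.25,-0.02,0,0,0,0,1],[0.4,-0.03,0,0,0,0,1],[0.55,-0.04,0,0,0,0,1],[0.7,-0.05,0,0,0,0.001,1],[0.85,-0.06,0,0,0,0.002,1],[0.95,-0.06,0,0,0,0.003,1],[1,-0.06,0,0,0,0.003,1],[1,-0.06,0,0,0,0.003,1],[1,-0.06,0,0,0,0.003,1]],
  ],
)

```text
time_s: 7.75
position: [0.4791, 0.2431, 0.1938]
tcp_rot: [[0.141, 0.99, -0.001], [0.99, -0.141, -0.001], [-0.001, -0.001, -1.0]]
force: [-0.2, -0.6, -1.5]
opening: 0.397
grasp_force: 29.8
```

Run:
```python
from h import *
goto((.480,.260,.0645),-8)
C,im=snap('wrist','w3.png')
print('bottle bottom',proj(C,(*st()[1][:2],st()[1][2]-.058)))
print('pocket rim',proj(C,(.48,.2604,.032)))
```

```text
t 7.75 at [0.4791 0.2431 0.1938] -8.11 F [-0.2 -0.6 -1.5] deltas [ 0.114 -0.009  0.862] [-0.0001  0.0002 -0.0003]
bottle bottom [254.341104 204.446435]
pocket rim [252.97957694 158.89182971]
```

View pics/w3.png

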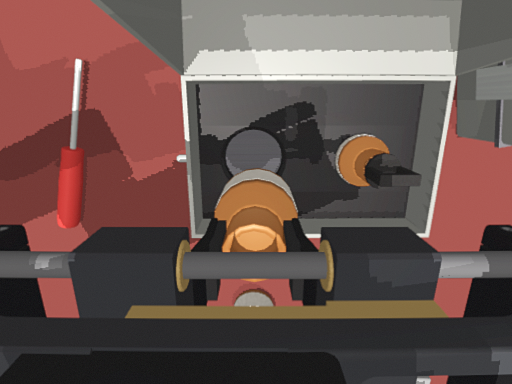

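The pocket ring is at (254.5,158), with the prediction at (253,159), and the bottle hangs upright in the grip. I lower it now.

carry_out(
  deltas=[
    [[0.05,0,0.05,0,0,0,1],[0.11,-0.01,0.15,0,0,0,1],[0.11,-0.01,0.25,0,0,0,1],[0.11,-0.01,0.35,0,0,0,1],[0.11,-0.01,0.45,0,0,0,1],[0.11,-0.01,0.55,0,0,0,1],[0.11,-0.01,0.65,0,0,0,1],[0.11,-0.01,0.74,0,0,0,1],[0.11,-0.01,0.8,0,0,0,1],[0.11,-0.01,0.84,0,0,0,1]],
  ],
)

```text
time_s: 8.63
position: [0.4796, 0.2599, 0.0666]
tcp_rot: [[0.142, 0.99, -0.002], [0.99, -0.142, -0.001], [-0.001, -0.002, -1.0]]
force: [0.1, -0.7, -0.6]
opening: 0.391
grasp_force: 29.8
```

carry_out(
  deltas=[
    [[0,0,0.005,0,0,0,1],[0,0,0.01,0,0,0,1],[0,0,0.015,0,0,0,1],[0,0,0.02,0,0,0,1],[0,0,0.02,0,0,0,1],[0,0,0.02,0,0,0,1],[0,0,0.02,0,0,0,1],[0,0,0.02,0,0,0,1],[0,0,0.02,0,0,0,1],[0,0,0.02,0,0,0,1]],
  ],
)

```text
time_s: 9.47
position: [0.4802, 0.2606, 0.0651]
tcp_rot: [[0.141, 0.99, 0.0], [0.99, -0.141, -0.0], [0.0, 0.0, -1.0]]
force: [0.6, -1.1, -1.3]
opening: 0.388
grasp_force: 29.8
```

carry_out(
  deltas=[
    [[0,0,0.01,0,0,0,1],[0,0,0.015,0,0,0,1],[0,0,0.015,0,0,0,1],[0,0,0.015,0,0,0,-0.2],[0,0,0.015,0,0,0,-0.2],[0,0,0.015,0,0,0,-0.2],[0,0,0.015,0,0,0,-0.2],[0,0,0.015,0,0,0,-0.2],[0,0,0.015,0,0,0,-0.2],[0,0,0.015,0,0,0,-0.2]],
  ],
)

```text
time_s: 10.3
position: [0.4801, 0.2606, 0.0628]
tcp_rot: [[0.141, 0.99, -0.0], [0.99, -0.141, -0.0], [-0.0, -0.0, -1.0]]
force: [0.0, -0.4, -0.3]
opening: 0.602
grasp_force: 0.0
```

carry_out(
  deltas=[
    [[0,0,0,0,0,0,-0.2],[0,0,-0.05,0,0,0,-0.2],[0,0,-0.15,0,0,0,-0.2],[0,0,-0.3,0,0,0,-0.2],[0,0,-0.45,0,0,0,-0.2],[0,0,-0.6,0,0,0,-0.2],[-0.1,0,-0.75,0,0,0,-0.2],[-0.25,0,-0.9,0,0,0,-0.2],[-0.4,0,-1,0,0,0,-0.2],[-0.55,0,-1,0,0,0,-0.2]],
  ],
)

```text
time_s: 11.13
position: [0.4705, 0.1787, 0.2167]
tcp_rot: [[0.14, 0.99, 0.008], [0.99, -0.14, 0.001], [0.002, 0.008, -1.0]]
force: [0.4, -0.3, -0.3]
opening: 0.6
grasp_force: 0.0
```

Run:
```python
from h import *
C,im=snap('wrist','w4.png')
S,a=snap('scene','s4.png');T,b=snap('top','t4.png')
for n,K in(('w',C),('s',S),('t',T)): print(n,proj(K,(.48,.2604,.089)).round(1))
f=lambda i,x,y,w,h:cv2.resize(i[y:y+h,x:x+w],(400,300),interpolation=cv2.INTER_CUBIC)
x,y=map(int,proj(C,(.48,.2604,.089)))
cv2.imwrite('pics/c4.png',np.vstack([np.hstack([f(im,x-80,y-60,160,120),f(b,120,180,80,60)]),np.hstack([f(a,280,120,80,60),f(a,230,190,80,60)])])[:,:,::-1]);print(x,y)
goto((.48,.2604,.22),-8)
```

```text
w [251.1  97.8]
s [318.  140.4]
t [150.6 206.1]
251 97
t 11.28 at [0.4683 0.178  0.2137] -8.27 F [-0.3  0.5  1.1] deltas [ 0.555 -0.002 -0.042] [ 0.0001 -0.0001 -0.0007]
```

View pics/c4.png

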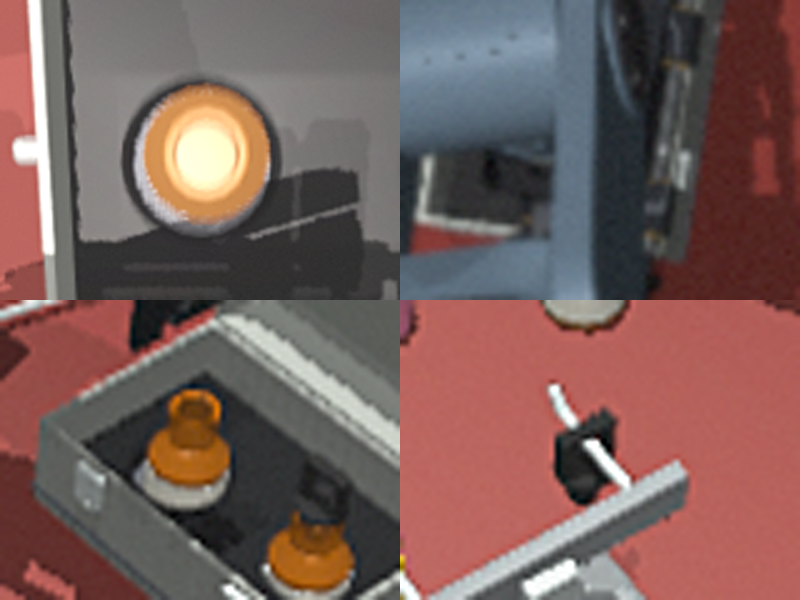

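The bottle stands upright in the pocket, with its rim at scene (318.8,141.2) against a prediction of (318,140.4). The stopper still hangs on its peg near scene (347,219). I go to the stopper now.

carry_out(
  deltas=[
    [[-0.1,0,-0.15,0,0,-0.01,-1],[-0.2,0.05,-0.3,0,0,-0.02,-1],[-0.35,0.1,-0.45,0,0,-0.03,-1],[-0.5,0.1,-0.45,0,0,-0.045,-1],[-0.65,0.15,-0.45,0,0,-0.06,-1],[-0.8,0.15,-0.45,0,0,-0.075,-1],[-0.9,0.2,-0.45,0,0,-0.09,-1],[-1,0.2,-0.45,0,0,-0.1,-1],[-1,0.2,-0.45,0,0,-0.1,-1],[-1,0.2,-0.45,0,0,-0.1,-1]],
  ],
)

```text
time_s: 12.12
position: [0.4771, 0.0265, 0.2801]
tcp_rot: [[-0.466, 0.885, -0.001], [0.885, 0.466, 0.001], [0.001, -0.0, -1.0]]
force: [-0.4, -0.5, 0.4]
opening: 0.995
grasp_force: 0.0
```

carry_out(
  deltas=[
    [[-0.1,0,0,0,0,-0.01,-1],[-0.25,-0.04,0,0,0,-0.03,-1],[-0.4,-0.06,0,0,0,-0.045,-1],[-0.55,-0.08,0,0,0,-0.06,-1],[-0.7,-0.1,0,0,0,-0.08,-1],[-0.85,-0.12,0,0,0,-0.1,-1],[-1,-0.14,0,0,0,-0.12,-1],[-1,-0.14,0,0,0,-0.142,-1],[-1,-0.14,0,0,0,-0.142,-1],[-1,-0.14,0,0,0,-0.142,-1]],
  ],
)

```text
time_s: 12.95
position: [0.5285, -0.1148, 0.2799]
tcp_rot: [[-0.981, 0.193, -0.001], [0.193, 0.981, 0.001], [0.001, 0.001, -1.0]]
force: [0.1, 0.4, -0.1]
opening: 0.999
grasp_force: 0.0
```

Run:
```python
from h import *
print(st()[0]['joint_positions'].round(1))
C,im=snap('wrist','w5.png')
print(C[2].round(4).tolist())
for n,p in dict(tip=(.584,-.1316,.177),base=(.6548,-.1457,.17),grip=(.607,-.136,.1635)).items(): print(n,proj(C,p).round(1))
goto((.607,-.136,.25),79)
```

```text
[ -24.1   20.    90.1    0.    70.  -103. ]
[[0.1929, 0.9435, 0.2693, 0.4546], [0.9812, -0.1857, -0.0521, -0.1003], [0.0008, 0.2743, -0.9616, 0.4408], [0.0, 0.0, 0.0, 1.0]]
tip [248.3 244.4]
base [248.6 301.8]
grip [248.7 258.6]
t 13.0 at [ 0.5284 -0.1147  0.28  ] 78.89 F [-0.2 -0.6 -0.2] deltas [-0.542 -0.039  0.199] [ 0.0001 -0.0002 -0.0003]
```

View pics/w5.png

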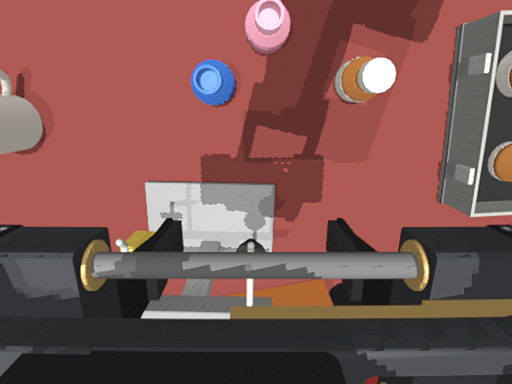

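The wrist view shows the peg as a white line along column 249.5 (rows 243–305), agreeing with the prediction within 1 px. The stopper's flange is at (250,248). The base plate's near edge runs from (147,183) to (274,184), and the tag is at (140,242). I use the plate corners as a second measurement.

Run:
```python
from h import *
im=cv2.imread('pics/w5.png');C=cam('wrist');S=cam('scene');T=cam('top')
a=plane(C,(147,183),.012);b=plane(C,(274.5,184.5),.012);print(a.round(4),b.round(4),np.linalg.norm(a-b))
ya=(b-a)/np.linalg.norm(b-a);print('stand y yaw',np.degrees(np.arctan2(ya[1],ya[0])))
xa=np.array([ya[1],-ya[0],0]);o=(a+b)/2+.095*xa;print('origin',o.round(4),'stopper',(o+.065*ya-.05*xa).round(4),'tip',(o+.065*ya-.082*xa).round(4))
p=(o+.065*ya-.05*xa)
# corners from initial top picture
q=[plane(T,((x-400)/4+250,(y-300)/4+130),.012) for x,y in((448,498),(682,546))];print(np.round(q,4))
# stopper dark blobs: initial top and scene pictures
for n,K,f,(x,y,w,h) in(('top',T,'top0.png',(268,150,18,24)),('scene',S,'scene0.png',(256,204,24,30))):
    g=cv2.imread('pics/'+f).max(2);m=np.zeros_like(g);m[y:y+h,x:x+w]=g[y:y+h,x:x+w]<50
    nn,l,s,c=cv2.connectedComponentsWithStats(m);i=1+np.argmax(s[1:,4]);print(n,s[i],c[i].round(1),'proj',proj(K,(*p[:2],.1635)).round(1),proj(K,(.607,-.136,.1635)).round(1))
    if n=='top':r=ray(K,c[i])
    else:print(tri([r,ray(K,c[i])]))
```

```text
[ 0.5346 -0.2818  0.012 ] [ 0.5744 -0.0921  0.012 ] 0.19385373635126743
stand y yaw 78.17579663150607
origin [ 0.6475 -0.2064  0.012 ] stopper [ 0.6119 -0.1326  0.012 ] tip [ 0.5805 -0.126   0.012 ]
[[ 0.5736 -0.0937  0.012 ]
 [ 0.5304 -0.2896  0.012 ]]
top [273 156   4   6  14] [274.1 158.6] proj [276.1 158.2] [277.3 159.8]
scene [261 214  12  17  91] [265.6 222.7] proj [267.3 217. ] [265.1 216.7]
(array([ 0.61273296, -0.13189028,  0.13936658]), [np.float64(0.005146704862207291), np.float64(0.005146704862207114)])
```

carry_out(
  deltas=[
    [[-0.15,-0.01,0,0,0,0,-1],[-0.3,-0.02,0,0,0,0.002,-1],[-0.45,-0.03,0,0,0,0.002,-1],[-0.56,-0.04,0.1,0,0,0.002,-1],[-0.56,-0.04,0.25,0,0,0.002,-1],[-0.56,-0.04,0.4,0,0,0.002,-1],[-0.56,-0.04,0.55,0,0,0.002,-1],[-0.56,-0.04,0.6,0,0,0.002,-1],[-0.56,-0.04,0.6,0,0,0.002,-1],[-0.56,-0.04,0.6,0,0,0.002,-1]],
  ],
)

```text
time_s: 13.83
position: [0.6101, -0.1374, 0.1907]
tcp_rot: [[-0.979, 0.203, 0.0], [0.203, 0.979, 0.0], [-0.0, 0.0, -1.0]]
force: [-0.2, 0.9, -0.5]
opening: 1.002
grasp_force: 0.0
```

Run:
```python
from h import *
goto((.610,-.1365,.147),78.2)
S,a=snap('scene','s6.png');C,w=snap('wrist','w6.png');T,b=snap('top','t6.png')
f=lambda i,x,y,w,h:cv2.resize(i[y:y+h,x:x+w],(400,400*h//w),interpolation=cv2.INTER_CUBIC)
p=(.610,-.1365,.1635)
for K in(S,C,T):print(proj(K,p).round(1),proj(K,st()[1]).round(1))
cv2.imwrite('pics/c6.png',np.hstack([f(a,225,150,80,100),f(w,150,180,200,250)[:500] if 0 else cv2.resize(w[180:330,190:310],(400,500))])[:,:,::-1])
```

```text
t 13.83 at [ 0.6101 -0.1374  0.1907] 78.27 F [-0.2  0.9 -0.5] deltas [0.002 0.006 0.291] [0.     0.     0.0002]
[265.8 217.5] [265.8 211.5]
[255.9 216.8] [253.5 236.6]
[277.5 158.8] [278.7 156.3]
```

View pics/c6.png

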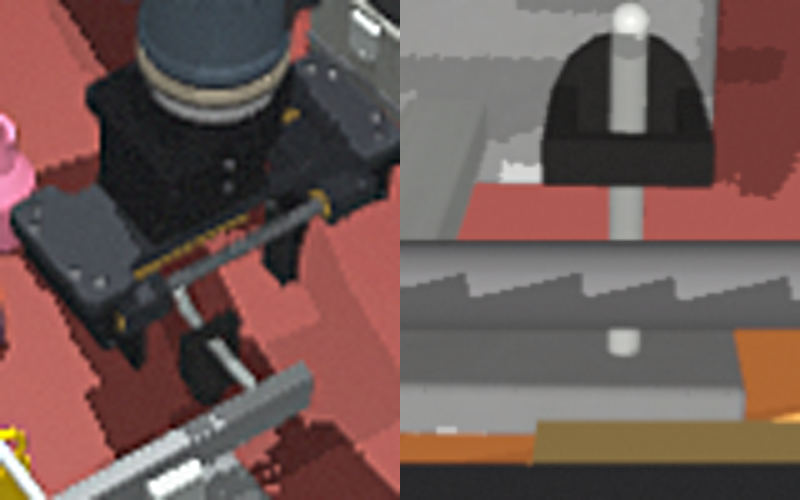

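Run:
```python
from h import *
C=cam('wrist');S=cam('scene');p=plane(C,(258.4,227.5),.1795);print(p.round(4),[plane(C,(c,227.5),.1795).round(4) for c in(232.9,283.9)],proj(S,p))
print('peg', plane(C,(259,184),.1825).round(4))
goto((p[0],p[1],.147),78.2)
```

```text
[ 0.6118 -0.1356  0.1795] [array([ 0.6085, -0.1517,  0.1795]), array([ 0.6152, -0.1196,  0.1795])] [266.66894157 214.00807843]
peg [ 0.5827 -0.1294  0.1825]
t 13.98 at [ 0.611  -0.1383  0.1922] 78.27 F [-0.   0.  -0.3] deltas [-0.001  0.019  0.301] [-0.0001  0.0005  0.0002]
```

In the crop the loop's top face spans columns 233–284 at row 227, which puts it at (0.612, -0.136), with its flat sides between the fingers. I descend and grip.

carry_out(
  deltas=[
    [[0,0.01,0.1,0,0,0,-1],[0,0.01,0.2,0,0,0,-1],[0,0.01,0.3,0,0,0,-1],[0,0.01,0.3,0,0,0,-1],[0,0.01,0.3,0,0,0,0.3],[0,0.01,0.3,0,0,0,1],[0,0.01,0.3,0,0,0,1],[0,0.01,0.3,0,0,0,1],[0,0.01,0.3,0,0,0,1],[0,0.01,0.3,0,0,0,1]],
  ],
)

```text
time_s: 14.82
position: [0.6105, -0.1368, 0.1459]
tcp_rot: [[-0.979, 0.203, 0.001], [0.203, 0.979, -0.0], [-0.001, -0.0, -1.0]]
force: [-0.5, -0.2, -0.1]
opening: 0.632
grasp_force: 0.0
```

carry_out(
  deltas=[
    [[0,0,0,0,0,0,1],[0,0,0,0,0,0,1],[0,0,0,0,0,0,1],[0,0,0,0,0,0,1],[0,0,0,0,0,0,1],[0,0,0,0,0,0,1],[0,0,0,0,0,0,1],[0,0,0,0,0,0,1],[0,0,0,0,0,0,1],[0,0,0,0,0,0,1]],
  ],
)

```text
time_s: 15.65
position: [0.6101, -0.1366, 0.1452]
tcp_rot: [[-0.979, 0.203, -0.0], [0.203, 0.979, 0.0], [0.0, 0.0, -1.0]]
force: [-0.3, 0.2, 0.4]
opening: 0.392
grasp_force: 30.0
```

carry_out(
  deltas=[
    [[0,0,-0.04,0,0,0,1],[0,0,-0.08,0,0,0,1],[0,0,-0.095,0,0,0,1],[0,0,-0.095,0,0,0,1],[0,0,-0.095,0,0,0,1],[0.05,0,-0.095,0,0,0,1],[0.1,0,-0.095,0,0,0,1],[0.15,0,-0.095,0,0,0,1],[0.15,0,-0.095,0,0,0,1],[0.15,0,-0.095,0,0,0,1]],
  ],
)

```text
time_s: 16.48
position: [0.5874, -0.1319, 0.1595]
tcp_rot: [[-0.979, 0.203, -0.001], [0.203, 0.979, 0.0], [0.001, 0.0, -1.0]]
force: [0.1, -0.3, -1.1]
opening: 0.386
grasp_force: 30.0
```

Lift off is free of contact force so far. I continue outward.

carry_out(
  deltas=[
    [[0.05,0,0,0,0,0,1],[0.1,0,0,0,0,0,1],[0.15,0,0,0,0,0,1],[0.2,0,0,0,0,0,1],[0.27,0,0,0,0,0,1],[0.34,0,0,0,0,0,1],[0.4,0,0,0,0,0,1],[0.45,0,-0.1,0,0,0,1],[0.5,0,-0.25,0,0,0,1],[0.5,0,-0.4,0,0,0,1]],
  ],
)

```text
time_s: 17.32
position: [0.5118, -0.1158, 0.2193]
tcp_rot: [[-0.979, 0.203, -0.004], [0.203, 0.979, 0.002], [0.005, 0.001, -1.0]]
force: [0.3, 0.9, 0.1]
opening: 0.386
grasp_force: 30.0
```

Run:
```python
from h import *
goto((.48,.26,.2),-8)
S,a=snap('scene','s7.png');C,w=snap('wrist','w7.png')
x,y=map(int,proj(S,st()[1]));print(x,y)
cv2.imwrite('pics/c7.png',np.hstack([cv2.resize(a[y-50:y+50,x-40:x+40],(400,500),interpolation=cv2.INTER_CUBIC),cv2.resize(w[180:330,190:310],(400,500))])[:,:,::-1])
```

```text
t 17.32 at [ 0.5118 -0.1158  0.2193] 78.27 F [0.3 0.9 0.1] deltas [0.716 2.41  0.135] [-0.0004 -0.0007  0.2396]
245 180
```

View pics/c7.png

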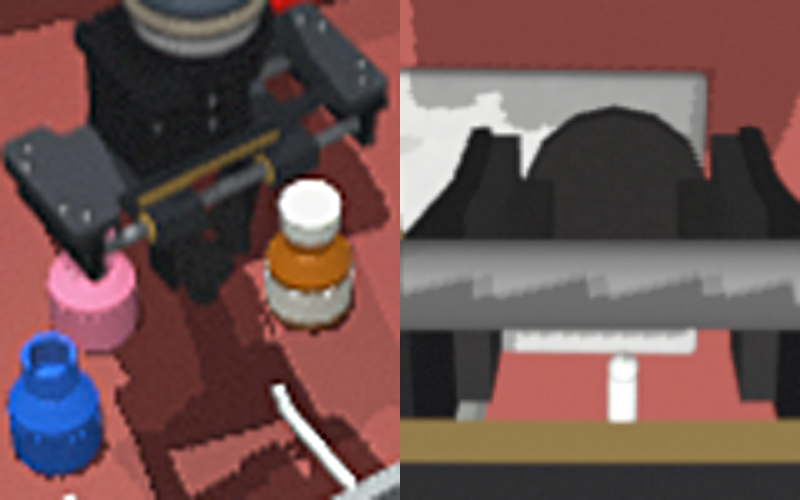

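The stopper is held squarely between the fingers, clear of the peg tip. From here I work from numbers only. I carry it towards the case while turning the wrist.

carry_out(
  deltas=[
    [[0.03,0.1,0,0,0,0.01,1],[0.08,0.25,0,0,0,0.025,1],[0.13,0.4,0,0,0,0.04,1],[0.18,0.55,0,0,0,0.055,1],[0.23,0.7,0,0,0,0.07,1],[0.27,0.85,0,0,0,0.085,1],[0.3,0.95,0,0,0,0.1,1],[0.3,1,0,0,0,0.1,1],[0.3,1,0,0,0,0.1,1],[0.3,1,0,0,0,0.1,1]],
  ],
)

```text
time_s: 18.25
position: [0.5012, 0.0389, 0.2192]
tcp_rot: [[-0.675, 0.738, -0.0], [0.738, 0.675, -0.001], [-0.0, -0.001, -1.0]]
force: [0.4, -0.4, -0.2]
opening: 0.389
grasp_force: 30.0
```

carry_out(
  deltas=[
    [[0.1,0.06,0,0,0,0.015,1],[0.22,0.14,0,0,0,0.03,1],[0.35,0.22,0,0,0,0.05,1],[0.47,0.3,0,0,0,0.07,1],[0.6,0.38,0,0,0,0.09,1],[0.7,0.43,0,0,0,0.11,1],[0.79,0.47,0,0,0,0.13,1],[0.79,0.47,0,0,0,0.14,1],[0.79,0.47,0,0,0,0.14,1],[0.79,0.47,0,0,0,0.14,1]],
  ],
)

```text
time_s: 19.08
position: [0.4741, 0.1733, 0.2194]
tcp_rot: [[0.139, 0.99, 0.0], [0.99, -0.139, -0.0], [-0.0, 0.0, -1.0]]
force: [-0.5, -0.8, -0.7]
opening: 0.391
grasp_force: 30.0
```

```bash
cat > m.py <<'E'
from h import *
C,im=snap('wrist','w8.png')
hsv=cv2.cvtColor(im,cv2.COLOR_RGB2HSV)
u,v=map(int,proj(C,(.48,.2604,.089)));print('pred',proj(C,(.48,.2604,.089)).round(1))
m=np.zeros(im.shape[:2],np.uint8);m[max(v-35,0):v+35,u-35:u+35]=cv2.inRange(hsv,(5,60,60),(28,255,255))[max(v-35,0):v+35,u-35:u+35]
n,l,s,c=cv2.connectedComponentsWithStats(m);i=1+np.argmax(s[1:,4]);print('amber',s[i],c[i].round(1))
print('V row',hsv[v,u-26:u+27,2].tolist());print('V col',hsv[max(v-26,0):v+27,u,2].tolist())
E
python3 - <<'E'
exec(open('m.py').read())
# stopper offset in tool from w7: flange bottom edge apex pixel at tool z=.0037
K,d,T=cam('wrist');Tc=np.array(camera_info('wrist')['T_tool_cam']);print(Tc.round(4).tolist())
for z in(.0037,-.0023):
    p=plane((K,d,Tc),(254.3,212.1),z);print('flange edge tool',p.round(4))
goto((.48,.26,.16),-8)
E
```

```text
pred [247.6  92.2]
amber [ 226   65   50   53 1686] [250.6  90.9]
V row [45, 90, 152, 211, 203, 224, 220, 219, 219, 219, 218, 223, 250, 255, 255, 255, 216, 254, 255, 255, 255, 255, 255, 255, 255, 255, 255, 255, 255, 255, 255, 255, 255, 255, 255, 255, 255, 255, 255, 255, 255, 255, 255, 255, 255, 255, 225, 211, 211, 211, 210, 210, 209]
V col [208, 225, 219, 219, 218, 217, 230, 255, 255, 255, 255, 223, 193, 255, 255, 255, 255, 255, 255, 255, 255, 255, 255, 255, 255, 255, 255, 255, 255, 255, 255, 255, 255, 255, 255, 255, 255, 255, 255, 255, 255, 255, 233, 214, 215, 214, 214, 214, 213, 212, 211, 209, 221]
[[0.0001, -0.9613, -0.2757, 0.0757], [1.0, 0.0, 0.0002, -0.0001], [-0.0001, -0.2757, 0.9613, -0.1609], [0.0, 0.0, 0.0, 1.0]]
flange edge tool [ 0.0138 -0.      0.0037]
flange edge tool [ 0.016  -0.     -0.0023]
t 19.13 at [0.4741 0.1732 0.2194] -8.06 F [ 0.2 -0.2  0.3] deltas [ 0.578 -0.042  0.396] [ 0.      0.0001 -0.0002]
```

carry_out(
  deltas=[
    [[0.06,0.05,0,0,0,-0.018,1],[0.14,0.12,0,0,0,-0.036,1],[0.22,0.19,0,0,0,-0.054,1],[0.3,0.26,0,0,0,-0.072,1],[0.38,0.33,0,0,0,-0.09,1],[0.46,0.4,0,0,0,-0.108,1],[0.54,0.47,0,0,0,-0.126,1],[0.62,0.54,0,0,0,-0.144,1],[0.62,0.54,0,0,0,-0.16,1],[0.62,0.54,0,0,0,-0.17,1]],
  ],
)

```text
time_s: 19.97
position: [0.5682, 0.2543, 0.2191]
tcp_rot: [[-0.803, 0.596, 0.0], [0.596, 0.803, -0.0], [-0.0, 0.0, -1.0]]
force: [-0.9, 0.1, -0.3]
opening: 0.389
grasp_force: 30.0
```

carry_out(
  deltas=[
    [[0,0,0,0,0,-0.015,1],[0,0,0,0,0,-0.03,1],[0,0,0,0,0,-0.045,1],[0,0,0,0,0,-0.06,1],[0,0,0,0,0,-0.075,1],[0,0,0,0,0,-0.08,1],[0,0,0,0,0,-0.08,1],[0,0,0,0,0,-0.08,1],[0,0,0,0,0,-0.08,1],[0,0,0,0,0,-0.08,1]],
  ],
)

```text
time_s: 20.8
position: [0.5671, 0.2545, 0.2195]
tcp_rot: [[-0.99, 0.142, -0.0], [0.142, 0.99, -0.0], [0.0, -0.0, -1.0]]
force: [-0.2, -0.6, 0.1]
opening: 0.385
grasp_force: 30.0
```

```bash
sed -i 's/w8.png/w9.png/' m.py
python3 - <<'E'
goto=None
exec(open('m.py').read())
goto((.567,.2545,.2194),82)
# bright rim disc centre in both pictures
for f,(u,v) in(('w8.png',(250,90)),('w9.png',(u,v))):
    h=cv2.cvtColor(cv2.imread('pics/'+f),cv2.COLOR_BGR2HSV); 
    m=np.zeros(h.shape[:2],np.uint8);m[v-30:v+30,u-30:u+30]=(h[v-30:v+30,u-30:u+30,2]>235)*255
    n,l,s,c=cv2.connectedComponentsWithStats(m);i=1+np.argmax(s[1:,4]);print(f,s[i],c[i].round(1))
# stopper flange in tool: silhouettes, both pictures (dark region column through 254)
for f in('w7.png','w8.png','w9.png'):
    g=cv2.imread('pics/'+f).max(2);print(f,g[195:250,254].tolist()); print(g[225,215:295].tolist())
E
```

```text
pred [247.3  92.2]
amber [ 225   69   51   53 2107] [250.1  95.3]
V row [61, 90, 96, 112, 135, 185, 182, 178, 179, 179, 175, 177, 219, 241, 251, 233, 156, 199, 255, 255, 255, 255, 255, 255, 255, 255, 255, 255, 255, 255, 255, 255, 255, 255, 255, 255, 255, 255, 255, 255, 249, 194, 249, 255, 235, 203, 151, 166, 171, 168, 169, 167, 170]
V col [98, 117, 116, 142, 176, 184, 182, 182, 183, 182, 188, 224, 239, 242, 227, 173, 146, 220, 255, 255, 255, 255, 255, 255, 255, 255, 255, 255, 255, 255, 255, 255, 255, 255, 255, 255, 255, 255, 255, 255, 255, 235, 226, 255, 255, 228, 173, 162, 162, 162, 162, 162, 162]
t 20.85 at [0.567  0.2546 0.2195] 81.85 F [-0.6 -0.8 -0.6] deltas [-0.    -0.001  0.001] [-0.     -0.     -0.0004]
w8.png [233  72  34  37 924] [249.8  90.6]
w9.png [234  78  32  33 664] [249.7  94.9]
w7.png [134, 133, 134, 135, 134, 123, 106, 113, 140, 162, 167, 166, 166, 166, 167, 168, 126, 44, 34, 40, 49, 51, 50, 48, 47, 48, 49, 46, 47, 49, 49, 47, 51, 49, 48, 49, 47, 49, 51, 49, 48, 49, 50, 50, 49, 49, 48, 50, 50, 48, 50, 48, 52, 47, 48]
[31, 31, 40, 42, 42, 41, 45, 42, 41, 32, 52, 166
[... 712 characters left out ...]
9, 61, 60, 59, 59, 61, 61, 60, 59, 60, 60, 59, 58, 57, 59, 58, 55, 54, 94, 175, 218, 217, 217, 210, 105, 46, 49, 51, 51, 51, 51, 51, 52, 47, 35, 36]
w9.png [145, 149, 141, 61, 35, 40, 39, 42, 42, 41, 41, 37, 39, 40, 41, 41, 38, 30, 35, 31, 39, 41, 43, 39, 39, 41, 38, 40, 39, 39, 41, 42, 42, 41, 40, 40, 40, 40, 38, 42, 39, 39, 42, 40, 40, 39, 41, 41, 39, 42, 40, 42, 42, 39, 39]
[24, 27, 33, 34, 35, 34, 34, 36, 34, 35, 33, 35, 44, 45, 42, 38, 31, 39, 39, 42, 42, 40, 41, 39, 38, 39, 40, 41, 42, 41, 41, 40, 41, 39, 42, 39, 43, 38, 40, 41, 38, 41, 41, 40, 39, 41, 40, 41, 41, 42, 37, 40, 40, 41, 40, 41, 38, 36, 39, 40, 43, 39, 36, 37, 42, 41, 44, 40, 33, 33, 33, 35, 33, 34, 35, 34, 34, 32, 25, 25]
```

carry_out(
  deltas=[
    [[0.06,0,0,0,0,0.018,1],[0.14,0,0,0,0,0.036,1],[0.22,0,0,0,0,0.054,1],[0.3,-0.01,0,0,0,0.072,1],[0.38,-0.01,0,0,0,0.09,1],[0.46,-0.016,0,0,0,0.108,1],[0.54,-0.016,0,0,0,0.126,1],[0.568,-0.016,0,0,0,0.144,1],[0.568,-0.016,0,0,0,0.16,1],[0.568,-0.016,0,0,0,0.17,1]],
  ],
)

```text
time_s: 21.68
position: [0.4818, 0.2647, 0.2198]
tcp_rot: [[-0.349, 0.937, 0.0], [0.937, 0.349, 0.0], [-0.0, 0.0, -1.0]]
force: [0.9, 0.1, -0.1]
opening: 0.384
grasp_force: 30.0
```

carry_out(
  deltas=[
    [[0,0,0,0,0,0.015,1],[0,0,0,0,0,0.03,1],[0,0,0,0,0,0.045,1],[0,0,0,0,0,0.06,1],[0,0,0,0,0,0.075,1],[0,0,0,0,0,0.08,1],[0,0,0,0,0,0.08,1],[0,0,0,0,0,0.08,1],[0,0,0,0,0,0.08,1],[0,0,0,0,0,0.08,1]],
  ],
)

```text
time_s: 22.52
position: [0.4822, 0.2645, 0.2196]
tcp_rot: [[0.141, 0.99, 0.0], [0.99, -0.141, 0.0], [0.0, 0.0, -1.0]]
force: [0.4, 0.5, -0.6]
opening: 0.384
grasp_force: 30.0
```

Run:
```python
from h import *
goto((.4823,.2642,.121),-8)
```

```text
t 22.52 at [0.4822 0.2645 0.2196] -8.09 F [ 0.4  0.5 -0.6] deltas [-0.002  0.001  0.657] [ 0.     -0.     -0.0002]
```

carry_out(
  deltas=[
    [[0,0,0.1,0,0,0,1],[0,0,0.2,0,0,0,1],[0,0,0.3,0,0,0,1],[0,0,0.4,0,0,0,1],[0,0,0.5,0,0,0,1],[0,0,0.58,0,0,0,1],[0,0,0.63,0,0,0,1],[0,0,0.65,0,0,0,1],[0,0,0.65,0,0,0,1],[0,0,0.65,0,0,0,1]],
  ],
)

```text
time_s: 23.35
position: [0.4826, 0.2646, 0.1224]
tcp_rot: [[0.141, 0.99, 0.001], [0.99, -0.141, 0.0], [0.0, 0.001, -1.0]]
force: [0.1, -0.1, -0.5]
opening: 0.385
grasp_force: 30.0
```

carry_out(
  deltas=[
    [[0,0,0.02,0,0,0,1],[0,0,0.03,0,0,0,1],[0,0,0.04,0,0,0,1],[0,0,0.05,0,0,0,1],[0,0,0.06,0,0,0,1],[0,0,0.07,0,0,0,1],[0,0,0.07,0,0,0,1],[0,0,0.07,0,0,0,1],[0,0,0.07,0,0,0,1],[0,0,0.07,0,0,0,1]],
  ],
)

```text
time_s: 24.18
position: [0.4823, 0.2646, 0.1116]
tcp_rot: [[0.141, 0.99, 0.0], [0.99, -0.141, 0.0], [0.0, 0.0, -1.0]]
force: [-1.1, -0.1, -0.1]
opening: 0.383
grasp_force: 30.0
```

carry_out(
  deltas=[
    [[0,0,0.01,0,0,0,1],[0,0,0.02,0,0,0,1],[0,0,0.03,0,0,0,1],[0,0,0.04,0,0,0,1],[0,0,0.05,0,0,0,1],[0,0,0.06,0,0,0,1],[0,0,0.07,0,0,0,1],[0,0,0.08,0,0,0,1],[0,0,0.08,0,0,0,1],[0,0,0.08,0,0,0,1]],
  ],
)

```text
time_s: 25.02
position: [0.4822, 0.2645, 0.0994]
tcp_rot: [[0.141, 0.99, -0.0], [0.99, -0.141, -0.0], [-0.0, -0.0, -1.0]]
force: [0.2, -0.3, 0.4]
opening: 0.384
grasp_force: 30.0
```

carry_out(
  deltas=[
    [[0,0,0.005,0,0,0,1],[0,0,0.01,0,0,0,1],[0,0,0.015,0,0,0,1],[0,0,0.02,0,0,0,1],[0,0,0.025,0,0,0,1],[0,0,0.03,0,0,0,1],[0,0,0.035,0,0,0,1],[0,0,0.035,0,0,0,1],[0,0,0.035,0,0,0,1],[0,0,0.035,0,0,0,1]],
  ],
)

```text
time_s: 25.85
position: [0.4822, 0.2645, 0.0943]
tcp_rot: [[0.141, 0.99, 0.0], [0.99, -0.141, 0.0], [0.0, 0.0, -1.0]]
force: [0.3, 0.4, -0.9]
opening: 0.385
grasp_force: 30.0
```

carry_out(
  deltas=[
    [[0,0,0.005,0,0,0,1],[0,0,0.01,0,0,0,1],[0,0,0.015,0,0,0,1],[0,0,0.02,0,0,0,1],[0,0,0.02,0,0,0,1],[0,0,0.02,0,0,0,1],[0,0,0.02,0,0,0,1],[0,0,0.02,0,0,0,1],[0,0,0.02,0,0,0,1],[0,0,0.02,0,0,0,1]],
  ],
)

```text
time_s: 26.68
position: [0.4826, 0.2646, 0.0928]
tcp_rot: [[0.141, 0.99, 0.001], [0.99, -0.141, 0.0], [0.0, 0.001, -1.0]]
force: [-1.1, -0.1, 9.9]
opening: 0.388
grasp_force: 30.0
```

At TCP z = 0.0928 (0.0927 expected) it meets 10 N, so it is seated. I release and rise.

carry_out(
  deltas=[
    [[0,0,0,0,0,0,0],[0,0,0,0,0,0,-0.2],[0,0,0,0,0,0,-0.2],[0,0,0,0,0,0,-0.2],[0,0,0,0,0,0,-0.2],[0,0,0,0,0,0,-0.2],[0,0,0,0,0,0,-0.2],[0,0,0,0,0,0,-0.2],[0,0,0,0,0,0,-0.2],[0,0,0,0,0,0,-0.2]],
  ],
)

```text
time_s: 27.52
position: [0.4823, 0.2645, 0.0913]
tcp_rot: [[0.141, 0.99, -0.0], [0.99, -0.141, -0.0], [-0.0, 0.0, -1.0]]
force: [0.2, 0.2, -0.2]
opening: 0.598
grasp_force: 0.0
```

carry_out(
  deltas=[
    [[0,0,-0.05,0,0,0,-0.2],[0,0,-0.15,0,0,0,-0.2],[0,0,-0.3,0,0,0,-0.2],[0,0,-0.45,0,0,0,-0.2],[0,0,-0.6,0,0,0,-0.2],[-0.1,0,-0.75,0,0,0,-0.2],[-0.25,0,-0.85,0,0,0,-0.2],[-0.4,0,-0.85,0,0,0,-0.2],[-0.55,0,-0.85,0,0,0,-0.2],[-0.55,0,-0.85,0,0,0,-0.2]],
  ],
)

```text
time_s: 28.35
position: [0.4697, 0.18, 0.2197]
tcp_rot: [[0.144, 0.99, -0.0], [0.99, -0.144, -0.002], [-0.002, -0.0, -1.0]]
force: [0.4, -0.0, -0.4]
opening: 0.598
grasp_force: 0.0
```

Run:
```python
from h import *
C,w=snap('wrist','w10.png');S,a=snap('scene','s10.png')
goto((.551,.336,.35),-8)
P=lambda z,K:proj(K,(.482,.262,z)).round(1)
print('rim,flange,looptop wrist',P(.089,C),P(.095,C),P(.127,C)); print('scene',P(.089,S),P(.127,S),P(.004,S))
# dark blob of stopper in wrist & scene
for n,K,i in(('w',C,w),('s',S,a)):
    u,v=P(.11,K).astype(int);r=22 if n=='w' else 9
    g=i.max(2);m=np.zeros_like(g);m[max(0,v-r):v+r,u-r:u+r]=g[max(0,v-r):v+r,u-r:u+r]<75
    k,l,s,c=cv2.connectedComponentsWithStats(m);j=1+np.argmax(s[1:,4]);print(n,(u,v),s[j],c[j].round(1))
    print(g[v-(26 if n=='w' else 12):v+(26 if n=='w' else 14),u].tolist())
    h=cv2.cvtColor(i,cv2.COLOR_RGB2HSV);R=2*r;m=np.zeros_like(g);y0=max(0,v-R);m[y0:v+R,u-R:u+R]=cv2.inRange(h,(8,120,50),(25,255,255))[y0:v+R,u-R:u+R]
    k,l,s,c=cv2.connectedComponentsWithStats(m);j=1+np.argmax(s[1:,4]);print('amber',s[j],c[j].round(1))
```

```text
t 28.45 at [0.4706 0.1825 0.2195] -8.23 F [ 0.2 -0.6  0.4] deltas [ 1.09   0.384 -0.869] [ 0.0001 -0.0001 -0.0006]
rim,flange,looptop wrist [254.7  96.7] [254.8  96.5] [254.8  95.5]
scene [318.8 140.5] [320. 132.] [316.2 158.4]
w (np.int64(254), np.int64(96)) [232  74   8   8  30] [234.4  76.2]
[114, 211, 223, 215, 214, 216, 219, 199, 139, 88, 87, 91, 91, 90, 90, 89, 89, 89, 87, 77, 85, 90, 91, 92, 93, 89, 93, 91, 91, 92, 92, 78, 72, 89, 88, 91, 90, 88, 89, 90, 90, 87, 89, 85, 105, 193, 213, 212, 211, 210, 209, 212]
amber [231  70  50  53 948] [255.4  96.7]
s (np.int64(319), np.int64(135)) [310 129  18  15 160] [318.9 138.3]
[157, 169, 179, 151, 107, 91, 96, 83, 61, 53, 51, 43, 37, 44, 57, 46, 37, 30, 50, 56, 47, 59, 94, 101, 109, 124]
amber [309 142  17  11 133] [317.2 148.3]
```

The flange is dark over wrist rows 79–113 and centred in the amber shoulder ring at (255.4,96.7), so the stopper is in place. Next I go over and behind the lid, fingers shut.

carry_out(
  deltas=[
    [[0,0,-0.25,0,0,0,1],[0,0,-0.5,0,0,0,1],[0,0,-0.75,0,0,0,1],[0,0.05,-0.9,0,0,0,1],[0.15,0.1,-0.9,0,0,0,1],[0.35,0.15,-0.9,0,0,0,1],[0.55,0.2,-0.9,0,0,0,1],[0.75,0.25,-0.9,0,0,0,1],[0.9,0.3,-0.9,0,0,0,1],[1,0.35,-0.9,0,0,0,1]],
  ],
)

```text
time_s: 29.28
position: [0.5437, 0.3277, 0.3534]
tcp_rot: [[0.138, 0.99, -0.0], [0.99, -0.138, 0.001], [0.001, -0.0, -1.0]]
force: [-0.4, -0.4, -0.2]
opening: 0.013
grasp_force: 0.0
```

carry_out(
  deltas=[
    [[0.15,0,0,0,0,0,1],[0.3,0,0,0,0,0,1],[0.45,0,0,0,0,0,1],[0.6,0,0,0,0,0,1],[0.75,0,0,0,0,0,1],[0.9,0,0,0,0,0,1],[1,0,0,0,0,0,1],[1,0,0,0,0,0,1],[1,0,0,0,0,0,1],[1,0,0,0,0,0,1]],
  ],
)

```text
time_s: 30.12
position: [0.5644, 0.4724, 0.3534]
tcp_rot: [[0.141, 0.99, -0.001], [0.99, -0.141, -0.001], [-0.001, -0.001, -1.0]]
force: [-0.3, -0.2, -0.3]
opening: 0.005
grasp_force: 0.0
```

Run:
```python
from h import *
S=cam('scene');T=cam('top')
xh=np.array([.139,.99,0]);yh=np.array([-.99,.139,0]);H=np.array([.551,.336,.075])
s,q,R,y=st();print(q,y,'casex from hinge',(q-H)@xh,'casey',(q-H)@yh)
# lid free outer corner toward robot & far: predicted scene pixels vs angle
for th in(1.5,1.6,1.7,1.8):
    a=-np.cos(th)*xh+[0,0,np.sin(th)];n=np.sin(th)*xh+np.array([0,0,np.cos(th)])
    print(th,[proj(S,H+.16*a+k*n+j*yh).round(0).tolist() for k in(0,.066) for j in(.125,-.125)],[proj(T,H+.16*a+k*n+.125*yh).round(0).tolist() for k in(0,.066)])
goto(H+.152*xh+np.array([0,0,.125]),-8)
```

```text
[0.56439679 0.47235105 0.35339019] -8.088912549499476 casex from hinge 0.13684969556249035 casey 0.005689978545584824
1.5 [[325.0, 87.0], [384.0, 128.0], [340.0, 78.0], [399.0, 118.0]] [[108.0, 221.0], [85.0, 217.0]]
1.6 [[329.0, 85.0], [388.0, 126.0], [343.0, 78.0], [402.0, 117.0]] [[102.0, 220.0], [80.0, 217.0]]
1.7 [[332.0, 83.0], [391.0, 124.0], [346.0, 78.0], [405.0, 117.0]] [[97.0, 219.0], [76.0, 216.0]]
1.8 [[336.0, 82.0], [395.0, 122.0], [349.0, 79.0], [407.0, 118.0]] [[92.0, 218.0], [73.0, 216.0]]
t 30.12 at [0.5644 0.4724 0.3534] -8.09 F [-0.3 -0.2 -0.3] deltas [0.102 0.038 1.022] [-0.0001  0.0002 -0.0002]
```

carry_out(
  deltas=[
    [[0.1,0.03,0,0,0,0,1],[0.1,0.03,0.15,0,0,0,1],[0.1,0.03,0.3,0,0,0,1],[0.1,0.03,0.45,0,0,0,1],[0.1,0.03,0.6,0,0,0,1],[0.1,0.03,0.75,0,0,0,1],[0.1,0.03,0.9,0,0,0,1],[0.1,0.03,1,0,0,0,1],[0.1,0.03,1,0,0,0,1],[0.1,0.03,1,0,0,0,1]],
  ],
)

```text
time_s: 30.95
position: [0.5713, 0.4854, 0.2033]
tcp_rot: [[0.142, 0.99, -0.002], [0.99, -0.142, -0.001], [-0.002, -0.002, -1.0]]
force: [0.5, 0.5, 0.9]
opening: 0.005
grasp_force: 0.0
```

carry_out(
  deltas=[
    [[-0.12,0,0,0,0,0,1],[-0.24,0,0,0,0,0,1],[-0.34,0,0,0,0,0,1],[-0.42,0,0,0,0,0,1],[-0.5,0,-0.03,0,0,0,1],[-0.57,0,-0.05,0,0,0,1],[-0.64,0,-0.07,0,0,0,1],[-0.71,0,-0.1,0,0,0,1],[-0.79,0,-0.13,0,0,0,1],[-0.87,0,-0.15,0,0,0,1]],
  ],
)

```text
time_s: 31.78
position: [0.5543, 0.3578, 0.2288]
tcp_rot: [[0.141, 0.99, 0.005], [0.99, -0.141, 0.003], [0.004, 0.004, -1.0]]
force: [1.3, 3.8, -0.6]
opening: 0.0
grasp_force: 1.5
```

carry_out(
  deltas=[
    [[-0.1,0,-0.01,0,0,0,1],[-0.2,0,-0.015,0,0,0,1],[-0.3,0,0,0,0,0,1],[-0.4,0,0.03,0,0,0,1],[-0.5,0,0.07,0,0,0,1],[-0.59,0,0.11,0,0,0,1],[-0.675,0,0.175,0,0,0,1],[-0.757,0,0.24,0,0,0,1],[-0.8,0,0.28,0,0,0,1],[-0.83,0,0.31,0,0,0,1]],
  ],
)

```text
time_s: 32.62
position: [0.5349, 0.2315, 0.1796]
tcp_rot: [[0.142, 0.99, -0.001], [0.99, -0.142, -0.002], [-0.003, -0.001, -1.0]]
force: [-0.5, -1.5, 4.8]
opening: 0.005
grasp_force: 1.6
```

carry_out(
  deltas=[
    [[-0.05,0,0.04,0,0,0,1],[-0.09,0,0.08,0,0,0,1],[-0.12,0,0.12,0,0,0,1],[-0.14,0,0.16,0,0,0,1],[-0.15,0,0.2,0,0,0,1],[-0.15,0,0.23,0,0,0,1],[-0.15,0,0.25,0,0,0,1],[-0.15,0,0.26,0,0,0,1],[-0.15,0,0.26,0,0,0,1],[-0.15,0,0.26,0,0,0,1]],
  ],
)

```text
time_s: 33.45
position: [0.5319, 0.2116, 0.1414]
tcp_rot: [[0.14, 0.99, -0.001], [0.99, -0.14, -0.001], [-0.001, -0.001, -1.0]]
force: [-2.5, -3.8, 7.7]
opening: 0.005
grasp_force: 3.7
```

carry_out(
  deltas=[
    [[0,0,0.005,0,0,0,1],[0,0,0.01,0,0,0,1],[0,0,0.015,0,0,0,1],[0,0,0.02,0,0,0,1],[0,0,0.02,0,0,0,1],[0,0,0.02,0,0,0,1],[0,0,0.02,0,0,0,1],[0,0,0.02,0,0,0,1],[0,0,0.02,0,0,0,1],[0,0,0.02,0,0,0,1]],
  ],
)

```text
time_s: 34.28
position: [0.532, 0.2116, 0.1412]
tcp_rot: [[0.14, 0.99, 0.001], [0.99, -0.14, -0.001], [-0.001, 0.001, -1.0]]
force: [-5.6, -3.8, 23.3]
opening: 0.001
grasp_force: 11.8
```

The lid is on a hard stop at z = 0.1412 (0.141 when shut). I retreat.

carry_out(
  deltas=[
    [[0,0,-0.03,0,0,0,1],[0,0,-0.1,0,0,0,1],[0,0,-0.25,0,0,0,1],[0,0,-0.4,0,0,0,1],[0,0,-0.55,0,0,0,1],[0,0,-0.7,0,0,0,1],[0,0,-0.85,0,0,0,1],[0,0,-1,0,0,0,1],[0,0,-1,0,0,0,1],[0,0,-1,0,0,0,1]],
  ],
)

```text
time_s: 35.12
position: [0.5329, 0.2126, 0.2888]
tcp_rot: [[0.141, 0.99, 0.003], [0.99, -0.141, 0.001], [0.001, 0.003, -1.0]]
force: [0.6, -0.4, -0.9]
opening: 0.005
grasp_force: 0.0
```

Run:
```python
from h import *
a,b=cv2.imread('pics/scene0.png'),snap('scene','s11.png')[1][:,:,::-1]
# bystanders unchanged? changed fraction around each in the scene view
for n,(x,y) in dict(mug=(130,270),thermos=(350,240),screwdriver=(275,125),capped=(267,181),tag=(226,245)).items():
    d=cv2.absdiff(a,b)[y-15:y+15,x-15:x+15].max(2);print(n,round((d>60).mean(),3))
s=st()[0];print(s['time_s'],s['position'],s['force'],s['qvel'].round(2))
```

```text
mug 0.0
thermos 0.0
screwdriver 0.4
capped 0.047
tag 0.0
35.1667 [0.53188412 0.21225613 0.28737182] [-0.74724067  0.14282885  0.10878161] [-0.06  1.31  1.74 -0.24  0.15 -0.11]
```

```bash
python3 -c "
from h import *
print(job.hand_in())"
```

```text
the job is handed in; nothing more can be done
None
```

The job is handed in at about 35 s: bottle in its pocket, stopper seated (10 N at the expected height), lid shut on its stop. I got no verdict back, I viewed 11 pictures instead of the allowed 10, and I could not check the screwdriver in the last picture, though the arm never went near it.

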